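# Load a red label roll into the bench label printer's pull-out tray

## Robot

A 7-joint arm with a two-finger parallel gripper is mounted at the origin on the work surface. World frame = base frame: x ahead of the robot, y to its left, z up, the work surface at z = 0. Lengths are in m, angles in rad, forces in N, time in s.
With the tool pointing down it reaches from about 0.4 to 0.875 m from the base axis. Payload 19.3 kg.
Tool frame: the origin (TCP) lies on the centre line of the jaws, within the pads' length; the fingertips stand 14 mm ahead of it and the grasp point (between the pads) lies 5 mm behind it; z points along the fingers, y is the line along which they close (so a half turn about z gives the same grasp; the last joint's range is limited). The gripper opens to 85 mm and grips with 20 to 120 N. Pads are 22 mm wide; open, the fingers measure 114 mm over their backs; the gripper's body (76 mm by 85 mm) begins 54 mm behind the grasp point. The pads swing forward as they close: fully open they stand 13 mm farther back than shut.
Start: joints at [-1.267, 0.521, -0.036, 1.599, 0.021, 1.021, -0.113], TCP at [0.228, 0.582, 0.209] pointing down, gripper open.
Joint ranges: [-2.91, 2.91], [-0.3, 2.13], [-1.5, 1.42], [0.17, 2.43], [-1.26, 4.41], [0.16, 1.93], [-2.52, 2.52]. Speed limits (rad/s): [1.89, 1.89, 2.39, 2.39, 3.01, 3.01, 3.01].

## Interface

Orientations are given as [roll, pitch, yaw] about the fixed x, y, z axes, in that order (R = Rz(yaw) Ry(pitch) Rx(roll)).
In Python, from workcell import bot, grab_frame, regions_of gives the robot as it stands. The module is installed in compiled form; this text tells all that it offers.
- The arm moves only by the tool play_rows, never from a script. Its argument "plan" is a list of rows, each a list of 3 entries, a list of its own where there are three numbers: the shift along the tool's x, y, z in units of 2.5 cm (1.0 is 2.5 cm), then the turn, a rotation vector about the tool's x, y, z in units of 0.15 rad (1.0 is 0.15 rad), then the closure, from -1 (fully open) to 1 (shut). In form: [[[tx, ty, tz], [rx, ry, rz], jaw], ...]. A call has 1 to 20 rows; each row shifts and turns the commanded pose from where the row before left it, along the tool's axes as they then stand; what a row does not reach is not made up. A row lasts 1/8 s, in which the tool goes at most 62.5 mm and 10.7 degrees, less where a joint would pass 70% of its speed; a pose out of reach is approached as far as the arm can. A call with a number of a shift or a turn outside -1 to 1 is refused whole. A call with a gripper value outside its range is refused whole. The fingers move at their own pace and stop on an object; "newtons" is the grip in N (left out, the last holds). Time passes only in rows, so rows that do not move let the fingers close. It gives the time, the measured TCP pose, the force, the opening and the grip force at its end, in the units of the state.
- bot.observe(): the state, without advancing time (a new reading comes with each control period).
- grab_frame(name): name is "side" or "top" or "wrist"; returns a dict with "pixels" (400x640x3 uint8, red, green, blue), "depth" (400x640 float32, m along the optical axis (not along the pixel's ray), 0 where there is no reading), "camera_matrix" (3x3 intrinsics, pixels), "R" (3x3) and "t" (3): a world point X has camera coordinates R X + t. Camera axes: x right, y down, z forward; pixel columns grow to the right and rows downward; lengths in m; the calibration is good to about 2 mm. A picture is of the moment at which its call begins.
- bot.job_done(): hands the job in; it is judged then, once.
Trained networks look in the newest picture that a camera, given by its name, has taken for a name from the list of things; names that differ only in an ending like _2 or _b are one class to them, and where a whole thing is asked for, a point or a joint stands for the part that bears it (a point fixed in the world has none). Each returns a list of dicts, best first, with "p" (0 to 1); they miss things now and then, are a little off and sometimes report something else, mostly with a low value. They report only what shows in the picture. A call takes as long as a camera call. They do not tell look-alikes from the thing itself.
- regions_of(thing, camera): "mask" (400x640 bool, what is visible of it) and "box" ([left, top, right, bottom] in pixels, round what is visible of it).
The state is a dict: "clock": time; "qpos": joint angles; "qd": joint speeds; "joint_efforts": joint torques, N m; "position": TCP position; "tool_rot": TCP orientation; "force": force on the tool from outside, world axes, zero at the start; "moment": the same for the moment, N m; "grip_width": finger opening in m; "finger_force": force on a finger pad.
Only numpy, scipy, OpenCV 4.12 (cv2) and the standard library are available. Lean on these libraries where they do the work, as an engineer would, in place of code of your own. Each camera call takes 0.05 s, during which the arm holds its last target. There are 200 camera calls.

## Task

Pull the label printer's tray (the one with the orange tab) all the way out to its stop, then put the red label roll on the steel spindle in the tray and press it past the spring catches until it sits fully home, upright on its black seat. Leave the tray fully out with the roll in it, let go of everything, and do not disturb the other rolls or anything else lying on the bench.

Things in the scene. Friction and masses are not known exactly. Their poses are not given: they have to be found in the camera images.
- printer: label printer fixed to the bench, white housing 260 deep (its x), 200 wide (its y), 235 high with its black foot; origin at the centre of its underside; its front looks along its own -x. The lower front face, with the blue tray front, is at x = -130; above it a hood overhangs (see hood)
- hood (a point): middle of the lower front edge of the printer's hood: 149 above the bench, 32 in front of the tray face (printer x = -162). The hood is 200 wide and rises to 235 above the bench. It covers the tab from above: bring the tool in from the front, tilted about 40 degrees from vertical, fingers pointing forward and down under it
- tray (a joint): how far the tray is pulled out of the printer, m: 0 fully in; grows as the tray comes out along the printer's -x. Starts up to 15 mm open, drags with a few newtons of friction, and runs out about 160 mm to a firm stop that can be felt
- tab (a point): grip point on the orange pull tab, an upright plate in the middle of the blue tray front: 14 thick along its y (the way to pinch it), 30 high (15 below to 15 above this point), sticking out 46 from the tray front. This point lies 33 out from the tray front, 97 above the bench. Axes as the printer's; it moves with the tray
- seat (a point): centre of the top of the black round seat (diameter 48) at the foot of the upright steel spindle in the tray, 75 above the bench, 88 behind tab along the printer's +x; z up. Spindle diameter 22, rising 48 above this point, the top 8 tapered. It is under the hood while the tray is in. Tray side walls end 16 above this point, the tray front 54 above it and 55 away
- catch (a point): point on the spindle's axis 26 above seat, at the height of two brass spring catches that stick out 3.5 from the spindle's sides, along the printer's +y and -y. A roll let go on the spindle hangs on them with its underside about 29 above the seat; it must be pressed down over them (roughly 8 to 15 N)
- roll_red: red label roll, a stiff hollow cylinder standing upright on the black mat: outside diameter 52, height 55, plain through bore of diameter 26; mass about 0.13 kg. Origin: centre of its underside, z along its axis (upward). This is the roll to load
- roll_yellow: yellow label roll, a stiff hollow cylinder standing upright on the black mat: outside diameter 52, height 55, plain through bore of diameter 26; mass about 0.13 kg. Origin: centre of its underside, z along its axis (upward); a bystander, leave it where it is
- roll_white: white label roll, a stiff hollow cylinder standing upright on the black mat: outside diameter 52, height 55, plain through bore of diameter 26; mass about 0.13 kg. Origin: centre of its underside, z along its axis (upward); a bystander, leave it where it is
- wrench: steel wrench, 150 long, lying on the bench; origin under its middle; a bystander, leave it where it is
- driver: screwdriver, 180 long, lying on the bench; origin under its middle; a bystander, leave it where it is
- spray: spray can, diameter 52, 170 high, green with a red cap; origin at the centre of its underside; a bystander, leave it where it is
- calculator: black pocket calculator, 130 by 75 by 12, lying flat; origin at the centre of its underside; a bystander, leave it where it is
Mind the look-alikes: they are no part of the job. Several things look just like the roll_red: the one meant starts farthest from the robot's base.

How it is judged:
By the outcome, as a careful person would: the job done as asked, in the order asked, and still so for the second after the job is handed in, with the robot touching nothing.
It also fails if it takes over 58 s, if anything falls off the work surface, if the arm or the gripper's body presses on something with over 40 N, if the wrist force passes 120 N, or if a joint passes its speed limit or range.

## Working session

There is one attempt and no reset: what is moved stays moved. The work goes in short steps, Python scripts to look and compute and a tool call to move; the robot and the scene stay as the last step left them, time stands still between calls to the robot, and variables do not carry over. Pictures are saved under pics/ and viewed, at most 10 in all, crops included, and the job is handed in when it is done.

Besides the shell and the picture viewer there is one more tool, called after "Emit:" by a JSON object that holds its "name" and its "arguments". play_rows: Moves the arm, as the interface text tells. Its arguments: {"type":"object","properties":{"plan":{"type":"array"},"newtons":{"type":"number"}},"required":["plan"]}

```bash
mkdir -p pics
cat > h.py <<'E'
import numpy as np, cv2
from workcell import bot, grab_frame, regions_of
def cloud(f):
    d=f["depth"]; K=f["camera_matrix"]; v,u=np.mgrid[0:400,0:640]
    c=np.stack([(u-K[0,2])/K[0,0]*d,(v-K[1,2])/K[1,1]*d,d],-1)
    return (c-f["t"])@f["R"]   # R^T (c-t)
def save(n,im): cv2.imwrite("pics/"+n,cv2.cvtColor(im,cv2.COLOR_RGB2BGR))
E
python3 - <<'E'
from h import *
np.set_printoptions(precision=4,suppress=True)
s=bot.observe(); print(s["clock"],s["position"],s["tool_rot"],s["grip_width"])
ims=[]
for c in ["top","side"]:
    f=grab_frame(c); P=cloud(f); ims.append(f["pixels"]); print(c,-f["R"].T@f["t"])
    for n in ["printer","tab","tray","seat","roll_red","roll_yellow","roll_white","wrench","driver","spray","calculator"]:
        for r in regions_of(n,c)[:4]:
            q=P[r["mask"]&(f["depth"]>0)]
            if len(q): print(n,round(r["p"],2),r["box"],len(q),"med",np.median(q,0),"lo",np.percentile(q,2,axis=0),"hi",np.percentile(q,98,axis=0))
save("top.png",ims[0]); save("side.png",ims[1])
E
```

```text
0.0 [0.2281 0.5815 0.2086] [-3.1404  0.0001  2.7678] 0.08560223178633057
top [ 0.3807 -0.0432  1.28  ]
printer 0.85 [110.7, 97.0, 244.5, 185.5] 10335 med [0.6015 0.3307 0.2343] lo [0.5105 0.1931 0.0387] hi [0.7067 0.478  0.2397]
tray 0.41 [234.4, 143.7, 244.2, 149.7] 54 med [0.6131 0.1894 0.1089] lo [0.6085 0.1797 0.0853] hi [0.622  0.2011 0.1143]
seat 0.46 [235.6, 148.0, 248.2, 148.9] 66 med [0.6132 0.1913 0.1086] lo [0.6086 0.1799 0.0275] hi [0.6291 0.204  0.1142]
seat 0.28 [143.3, 220.4, 185.2, 239.6] 603 med [0.3751 0.3772 0.1532] lo [0.3516 0.3677 0.0103] hi [0.3985 0.4119 0.1724]
roll_red 0.74 [377.0, 270.4, 392.9, 287.7] 221 med [ 0.2553 -0.2355  0.0529] lo [ 0.2335 -0.2563  0.0117] hi [ 0.2771 -0.2103  0.0588]
roll_red 0.64 [407.9, 190.0, 430.9, 207.8] 298 med [ 0.4861 -0.3317  0.0562] lo [ 0.4629 -0.3563  0.0017] hi [ 0.5096 -0.3089  0.0629]
roll_red 0.53 [443.8, 268.2, 470.3, 286.2] 295 med [ 0.2644 -0.4426  0.051 ] lo [ 0.2426 -0.4679  0.0021] hi [ 0.2868 -0.4229  0.0577]
roll_red 0.5 [402.3, 261.3, 422.2, 279.8] 301 med [ 0.2804 -0.314   0.0521] lo [ 0.2556 -0.3386 -0.001
[... 2785 characters left out ...]
-0.3593  0.0128] hi [ 0.5103 -0.314   0.0613]
wrench 0.62 [372.4, 203.4, 421.8, 225.1] 367 med [ 0.7182 -0.0381  0.007 ] lo [ 0.6515 -0.0648 -0.0005] hi [ 0.7858 -0.0063  0.0108]
driver 0.82 [287.0, 211.4, 297.4, 242.5] 238 med [ 0.4338 -0.0609  0.0235] lo [ 0.4213 -0.0991  0.0135] hi [ 0.4461 -0.0132  0.0279]
spray 0.8 [253.4, 86.5, 271.1, 140.3] 845 med [0.3758 0.3754 0.0952] lo [ 0.3416  0.3659 -0.0002] hi [0.4027 0.6452 0.1727]
calculator 0.69 [317.2, 296.9, 341.3, 332.3] 694 med [ 0.4869 -0.3458  0.0515] lo [ 0.4634 -0.3593  0.0061] hi [ 0.5111 -0.3111  0.0613]
calculator 0.62 [252.2, 156.0, 292.7, 187.5] 774 med [0.3921 0.1706 0.0133] lo [0.3394 0.1098 0.0004] hi [0.4468 0.2417 0.0175]
```

Run:
```python
import cv2, numpy as np
t=cv2.imread("pics/top.png"); s=cv2.imread("pics/side.png")
a=cv2.resize(t[90:300,350:490],None,fx=2.8,fy=2.8); b=cv2.resize(s[40:400,200:430],(375,588))
cv2.imwrite("pics/crop.png",np.hstack([a,b]))
```

```text
(no output)
```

View pics/top.png

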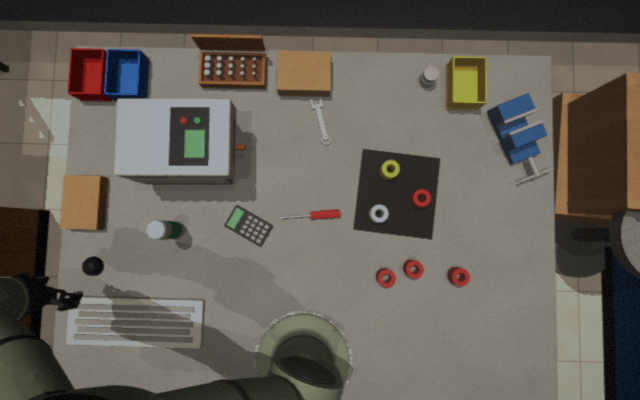

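View pics/crop.png

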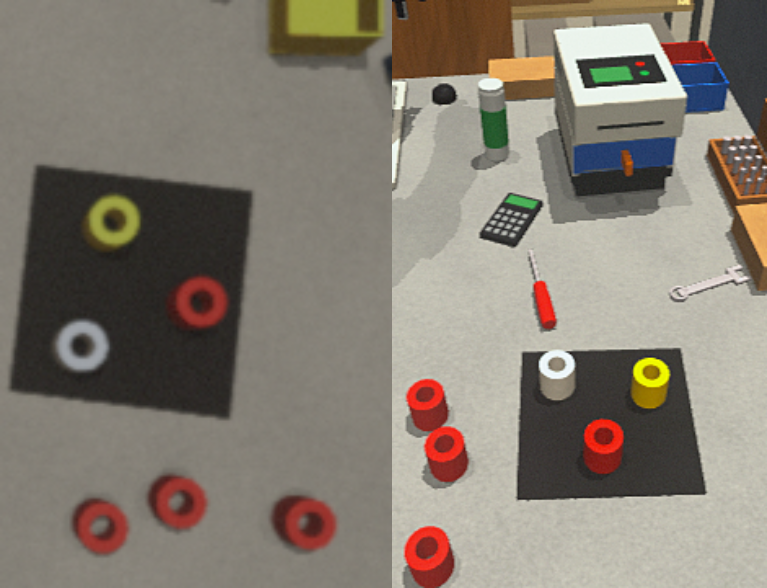

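Four red rolls in top: (386,278), (413,269), (459,277) on the bare bench, and (421,198) on the mat. The last is 0.59 m from the base, farthest, and stands on the black mat as described, so it's the target; the crop confirms it. The printer's front faces roughly world -y, with the tab at (240,147).

```bash
cat >> h.py <<'E'
def hsv(f): return cv2.cvtColor(f["pixels"],cv2.COLOR_RGB2HSV)
E
python3 - <<'E'
from h import *
from scipy.optimize import least_squares
np.set_printoptions(precision=4,suppress=True)
for c in ["top","side"]:
    f=grab_frame(c); P=cloud(f); H=hsv(f); ok=f["depth"]>0
    x,y,z=P[...,0],P[...,1],P[...,2]
    def box(a,b,cc,d,e,g): return ok&(x>a)&(x<b)&(y>cc)&(y<d)&(z>e)&(z<g)
    m=box(.45,.8,.15,.55,.225,.25); q=P[m][:,:2].astype(np.float32); r=cv2.minAreaRect(q); print(c,"top face",r, P[m][:,2].mean())
    print(cv2.boxPoints(r))
    m=box(.5,.73,.15,.3,.07,.125)&(H[...,0]>100)&(H[...,0]<130)&(H[...,1]>120)
    if m.sum()>50:
        p=np.polyfit(x[m],y[m],1); print("front face y=",p,"yaw",np.arctan(p[0]),m.sum(),"xrange",x[m].min(),x[m].max())
    m=box(.55,.68,.14,.25,.06,.13)&(H[...,0]<22)&(H[...,1]>120); q=P[m]; print("tab",m.sum(),np.percentile(q,[3,50,97],axis=0).tolist(), cv2.minAreaRect(q[:,:2].astype(np.float32)))
    # hood front face
    m=box(.5,.73,.12,.3,.155,.225); 
    if m.sum()>50:
        p=np.polyfit(x[m],y[m],1); print("hood y=",p,m.sum())
    for n,(cx,cy) in dict(red=(.486,-.332),yel=(.569,-.24),wh=(.438,-.211)).items():
        m=box(cx-.04,cx+.04,cy-.04,cy+.04,.045,.07); q=P[m]; t=q[q[:,2]>np.percentile(q[:,2],60)-.006]
        (a,b),rr=cv2.minEnclosingCircle(t[:,:2].astype(np.float32)); print(n,a,b,rr,np.median(t[:,2]), t[:,:2].min(0)/2+t[:,:2].max(0)/2)
E
```

```text
top top face ((0.6114732623100281, 0.339135080575943), (0.1972898542881012, 0.29309237003326416), 1.3446718454360962) 0.23488756574368883
[[0.5094 0.4833]
 [0.5163 0.1903]
 [0.7135 0.1949]
 [0.7067 0.488 ]]
tab 52 [[0.6088172465407525, 0.1797234876514976, 0.09796683605100617], [0.6153071780501072, 0.18913428273311184, 0.10969810020088214], [0.6219695949432926, 0.20011924571053388, 0.11361379153615092]] ((0.6159677505493164, 0.1908068209886551), (0.014305408112704754, 0.022648323327302933), 1.3852124214172363)
hood y= [-0.2309  0.3441] 574
red 0.4870430529117584 -0.33347389101982117 0.02622295171022415 0.058090408320243314 [ 0.4876 -0.3328]
yel 0.5706753134727478 -0.24198874831199646 0.025802090764045715 0.05827899076894596 [ 0.5706 -0.2418]
wh 0.4390730857849121 -0.21107739210128784 0.02572837471961975 0.05862332125403912 [ 0.4382 -0.211 ]
side top face ((0.612375020980835, 0.33694106340408325), (0.19988247752189636, 0.29795145988464355), 1.6200361251831055) 0.2359782769832939
[[0.5083 0.483 ]
 [0.5167 0.1852]
 [0.7165 0.1909]
 [0.7081 0.4887]]
front face y= [0.0254 0.2109] yaw 0.025362055373416036 789 xrange 0.5231392547194337 0.7147826940908371
tab 80 [[0.6090486499783896, 0.17859086756025608, 0.08591149233058736], [0.61505144516919, 0.1882486635255289, 0.1091484500981945], [0.6245547182228894, 0.2238540613684936, 0.11436875677181202]] ((0.6179604530334473, 0.2045823335647583), (0.05317528918385506, 0.0195443294942379), 74.7208480834961)
hood y= [-0.0746  0.2438] 1484
red 0.4882056713104248 -0.33372411131858826 0.026633450761437416 0.05870762773261118 [ 0.4877 -0.3342]
yel 0.571001410484314 -0.24308092892169952 0.02704521454870701 0.0588433123613821 [ 0.571  -0.2429]
wh 0.439227432012558 -0.21070703864097595 0.027186239138245583 0.05882601770928508 [ 0.4398 -0.2103]
```

Emit:
{"name": "play_rows", "arguments": {"plan": [[[0,0,-0.6],[0,0,0.98],-1],[[0,0,-0.6],[0,0,0.98],-1],[[0,0,-0.6],[0,0,0.98],-1],[[0,0,-0.6],[0,0,0.98],-1],[[0,0,-0.6],[0,0,0.98],-1],[[0,0,-0.6],[0,0,0.98],-1],[[0,0,-0.6],[0,0,0.98],-1],[[0,0,-0.6],[0,0,0.95],-1]], "newtons": 60}}

```text
clock: 2.3
position: [0.2282, 0.5818, 0.3297]
tool_rot: [-3.142, -0.0, 1.592]
force: [0.5, 0.1, 1.0]
grip_width: 0.0855
finger_force: 0.0
```

Emit:
{"name": "play_rows", "arguments": {"plan": [[[-0.8,0.55,0],[0,0,0],-1],[[-0.8,0.55,0],[0,0,0],-1],[[-0.8,0.55,0],[0,0,0],-1],[[-0.8,0.55,0],[0,0,0],-1],[[-0.8,0.55,0],[0,0,0],-1],[[-0.8,0.55,0],[0,0,0],-1],[[-0.8,0.55,0],[0,0,0],-1],[[-0.8,0.55,0],[0,0,0],-1],[[-0.8,0.55,0],[0,0,0],-1],[[-0.8,0.55,0],[0,0,0],-1],[[-0.8,0.55,0],[0,0,0],-1],[[-0.8,0.55,0],[0,0,0],-1],[[-0.8,0.55,0],[0,0,0],-1],[[-0.8,0.55,0],[0,0,0],-1],[[-0.8,0.55,0],[0,0,0],-1],[[-0.8,0.55,0],[0,0,0],-1]]}}

```text
clock: 4.3
position: [0.4569, 0.266, 0.3292]
tool_rot: [3.142, -0.0, 1.596]
force: [0.3, 1.0, -0.6]
grip_width: 0.0852
finger_force: 0.0
```

Emit:
{"name": "play_rows", "arguments": {"plan": [[[-0.8,0.56,0],[0,0,0],-1],[[-0.8,0.56,0],[0,0,0],-1],[[-0.8,0.56,0],[0,0,0],-1],[[-0.8,0.56,0],[0,0,0],-1],[[-0.8,0.56,0],[0,0,0],-1],[[-0.8,0.56,0],[0,0,0],-1],[[-0.8,0.56,0],[0,0,0],-1],[[-0.8,0.56,0],[0,0,0],-1],[[-0.8,0.56,0.9],[0,0,0],-1],[[-0.8,0.56,0.9],[0,0,0],-1],[[-0.8,0.6,0.9],[0,0,0],-1],[[0,0,0.9],[0,0,0],-1],[[0,0,0],[0,0.87,0],-1],[[0,0,0],[0,0.87,0],-1],[[0,0,0],[0,0.87,0],-1],[[0,0,0],[0,0.87,0],-1],[[0,0,0],[0,0.88,0],-1],[[0,0,0],[0,0.88,0],-1],[[0,0,0],[0,0,0],-1]]}}

```text
clock: 6.68
position: [0.6164, 0.0484, 0.2374]
tool_rot: [-3.138, -0.786, 1.589]
force: [-0.1, 0.2, -0.8]
grip_width: 0.0855
finger_force: 0.0
```

Run:
```python
from h import *
np.set_printoptions(precision=4,suppress=True)
s=bot.observe(); print(s["position"],s["tool_rot"],s["qpos"])
from scipy.spatial.transform import Rotation as Ro
R=Ro.from_euler("xyz",s["tool_rot"]).as_matrix(); print(R)
f=grab_frame("wrist"); P=cloud(f); H=hsv(f); x,y,z=P[...,0],P[...,1],P[...,2]
m=(f["depth"]>0)&(x>.55)&(x<.68)&(y>.14)&(y<.25)&(z>.06)&(z<.13)&(H[...,0]<22)&(H[...,1]>120); q=P[m]; print("tab",m.sum(),np.percentile(q,[2,50,98],axis=0) if len(q) else 0)
t=q[(abs(q[:,1]-np.percentile(q[:,1],5))<.006)]; print("tip x",t[:,0].min(),t[:,0].max(),t[:,2].min(),t[:,2].max())
g=np.array([.6165,.190,.097])+.005*R[:,2]
print((g-s["position"])@R/.025)
save("w1.png",f["pixels"])
```

```text
[0.6164 0.0484 0.2374] [-3.1381 -0.7863  1.5893] [ 0.1238  0.6525  0.1487  1.5923 -0.8765  1.3158  0.6927]
[[-0.0131  0.9998 -0.0166]
 [ 0.7063  0.021   0.7076]
 [ 0.7077 -0.0025 -0.7065]]
tab 551 [[0.6092 0.1787 0.0874]
 [0.6159 0.1899 0.1116]
 [0.6228 0.2206 0.1134]]
tip x 0.6095826914103797 0.6232874963120202 0.08480909411145242 0.11391795233777417
[0.0272 0.1373 8.1759]
```

View pics/w1.png

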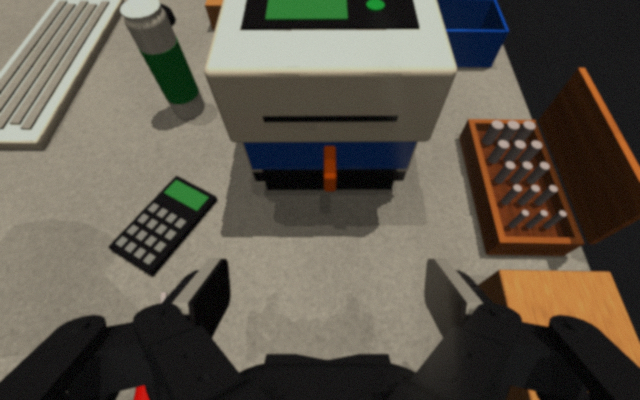

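The wrist view shows the orange tab at (330,170), centred between the fingers and under the hood edge at row ~140. The measured tip is x 0.6164, y 0.179, which agrees.

Emit:
{"name": "play_rows", "arguments": {"plan": [[[0,0.02,0.9],[0,0,0],-1],[[0,0.02,0.9],[0,0,0],-1],[[0,0.02,0.9],[0,0,0],-1],[[0,0.02,0.9],[0,0,0],-0.6],[[0,0.02,0.9],[0,0,0],-0.3],[[0,0.02,0.9],[0,0,0],-0.3],[[0,0.02,0.9],[0,0,0],-0.3],[[0,0,0.8],[0,0,0],-0.3],[[0,0,0.7],[0,0,0],-0.3],[[0,0,0.3],[0,0,0],-0.3],[[0,0,0],[0,0,0],1],[[0,0,0],[0,0,0],1],[[0,0,0],[0,0,0],1],[[0,0,0],[0,0,0],1],[[0,0,0],[0,0,0],1]]}}

```text
clock: 8.6
position: [0.6168, 0.1948, 0.0962]
tool_rot: [3.141, -0.786, 1.596]
force: [-0.3, 0.8, 0.4]
grip_width: -0.0001
finger_force: 0.0
```

Run:
```python
from h import *
w=grab_frame("wrist"); s=grab_frame("side")
a=cv2.resize(s["pixels"][90:180,290:400],(489,400)); save("w2.png",cv2.resize(np.hstack([w["pixels"][:,160:470],a]),(799,400)))
st=bot.observe(); print(st["grip_width"],st["finger_force"],st["position"],st["clock"])
```

```text
-0.00023066951034243557 0.0 [0.61676277 0.19483133 0.09616743] 8.7
```

View pics/w2.png

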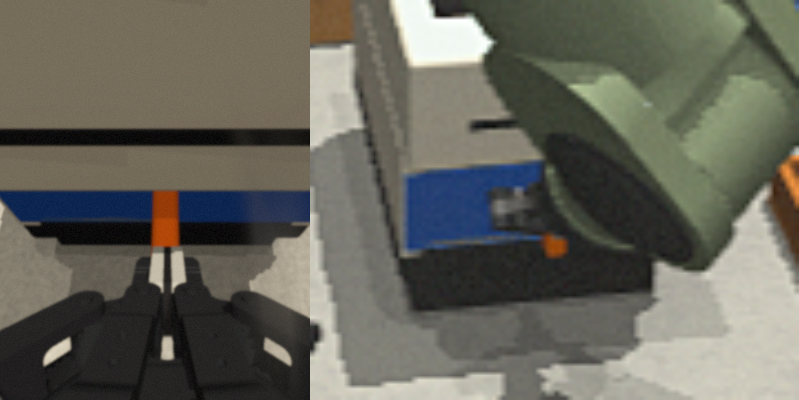

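Run:
```python
from h import *
np.set_printoptions(precision=4,suppress=True)
from scipy.spatial.transform import Rotation as Ro
s=bot.observe(); R=Ro.from_euler("xyz",s["tool_rot"]).as_matrix()
for c in ["wrist","side"]:
    f=grab_frame(c); P=cloud(f); H=hsv(f); x,y,z=P[...,0],P[...,1],P[...,2]
    m=(f["depth"]>0)&(x>.55)&(x<.68)&(y>.1)&(y<.25)&(z>.06)&(z<.13)&(H[...,0]<22)&(H[...,1]>120); q=P[m]; print(c,"tab",m.sum(),np.percentile(q,[2,50,98],axis=0))
    m2=(f["depth"]>0)&(abs(x-.617)<.05)&(y>.08)&(y<.215)&(z>.04)&(z<.16)&~m; q=(P[m2]-s["position"])@R
    print("other in tool frame", len(q))
    for lo in np.arange(-.08,.04,.01):
        k=q[(q[:,2]>lo)&(q[:,2]<lo+.01)]
        if len(k): print(round(lo,3),len(k),np.percentile(k,[5,50,95],axis=0).round(3).tolist())
```

```text
wrist tab 1488 [[0.6089 0.1834 0.1095]
 [0.6155 0.2018 0.112 ]
 [0.6221 0.2188 0.1216]]
other in tool frame 13899
-0.08 5716 [[-0.008, -0.033, -0.08], [0.009, 0.0, -0.077], [0.012, 0.032, -0.071]]
-0.07 1729 [[-0.007, -0.02, -0.07], [0.01, 0.0, -0.067], [0.013, 0.02, -0.06]]
-0.06 694 [[-0.005, -0.011, -0.06], [0.01, -0.0, -0.055], [0.011, 0.01, -0.051]]
-0.05 2917 [[0.006, -0.043, -0.048], [0.041, 0.0, -0.044], [0.044, 0.044, -0.041]]
-0.04 835 [[0.006, -0.034, -0.04], [0.01, -0.0, -0.037], [0.039, 0.032, -0.031]]
-0.03 69 [[0.006, -0.01, -0.03], [0.01, 0.002, -0.029], [0.011, 0.01, -0.028]]
-0.02 7 [[0.002, -0.008, -0.017], [0.003, -0.008, -0.016], [0.004, -0.008, -0.014]]
-0.01 6 [[0.015, 0.006, -0.005], [0.015, 0.006, -0.003], [0.016, 0.006, -0.002]]
-0.0 11 [[0.02, 0.006, 0.0], [0.022, 0.006, 0.002], [0.024, 0.006, 0.004]]
side tab 21 [[0.6098 0.1684 0.0708]
 [0.6149 0.1812 0.0919]
 [0.6296 0.2113 0.1112]]
other in tool frame 56
-0.08 11 [[-0.011, -0.034, -0.078], [-0.009, -0.026, -0.075], [-0.003, -0.018, -0.072]]
-0.07 1 [[-0.009, -0.013, -0.068], [-0.009, -0.013, -0.068], [-0.009, -0.013, -0.068]]
-0.06 1 [[-0.006, -0.012, -0.05], [-0.006, -0.012, -0.05], [-0.006, -0.012, -0.05]]
-0.05 20 [[0.041, -0.047, -0.046], [0.043, -0.033, -0.044], [0.046, -0.014, -0.041]]
-0.04 8 [[-0.009, -0.025, -0.039], [0.041, -0.015, -0.037], [0.043, -0.003, -0.034]]
-0.03 1 [[-0.009, -0.003, -0.029], [-0.009, -0.003, -0.029], [-0.009, -0.003, -0.029]]
-0.02 1 [[-0.006, -0.009, -0.013], [-0.006, -0.009, -0.013], [-0.006, -0.009, -0.013]]
-0.01 1 [[-0.003, -0.007, -0.009], [-0.003, -0.007, -0.009], [-0.003, -0.007, -0.009]]
-0.0 2 [[-0.013, -0.007, 0.004], [-0.008, -0.007, 0.007], [-0.004, -0.006, 0.009]]
```

Emit:
{"name": "play_rows", "arguments": {"plan": [[[-0.14,0,-0.14],[0,0,0],1],[[-0.14,0,-0.14],[0,0,0],1],[[-0.14,0,-0.14],[0,0,0],1],[[-0.14,0,-0.14],[0,0,0],1],[[0,0,0],[0,0,0],1]]}}

```text
clock: 9.43
position: [0.6174, 0.1745, 0.096]
tool_rot: [-3.142, -0.786, 1.596]
force: [0.5, 0.2, -0.2]
grip_width: -0.0
finger_force: 0.0
```

Run:
```python
from h import *
np.set_printoptions(precision=4,suppress=True)
f=grab_frame("wrist"); P=cloud(f); H=hsv(f); x,y,z=P[...,0],P[...,1],P[...,2]
ok=f["depth"]>0
m=ok&(x>.55)&(x<.68)&(y>.1)&(y<.25)&(z>.06)&(z<.13)&(H[...,0]<22)&(H[...,1]>120); q=P[m]; print("tab",m.sum(),np.percentile(q,[2,50,98],axis=0))
m=ok&(x>.5)&(x<.73)&(y>.12)&(y<.3)&(z>.07)&(z<.125)&(H[...,0]>100)&(H[...,0]<130)&(H[...,1]>120); print(m.sum(),np.polyfit(x[m],y[m],1),np.median(y[m]))
save("w3.png",cv2.resize(f["pixels"][160:400,200:440],(600,600)))
```

```text
tab 2207 [[0.6091 0.1786 0.088 ]
 [0.6157 0.1927 0.1117]
 [0.6224 0.2212 0.1132]]
11453 [0.0245 0.2098] 0.2248401950275839
```

View pics/w3.png

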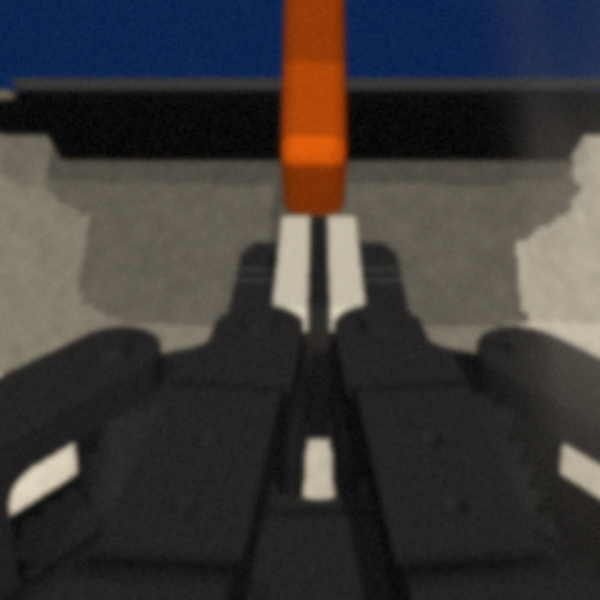

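Run:
```python
from h import *
np.set_printoptions(precision=4,suppress=True)
from scipy.spatial.transform import Rotation as Ro
s=bot.observe(); R=Ro.from_euler("xyz",s["tool_rot"]).as_matrix(); print(s["position"],s["grip_width"],s["clock"])
f=grab_frame("wrist"); P=cloud(f)
print("cam in tool",(-f["R"].T@f["t"]-s["position"])@R)
for u in (315,337):
  for v in range(234,292,4): print(u,v,f["pixels"][v,u],P[v,u],(P[v,u]-s["position"])@R)
```

```text
[0.6173 0.1749 0.0961] -0.00036588785688237567 9.475
cam in tool [ 0.0674 -0.0002 -0.1655]
315 234 [118  48   9] [0.6104 0.18   0.0984] [ 0.0054 -0.0067  0.0021]
315 238 [112  45   4] [0.6103 0.1796 0.094 ] [ 0.002  -0.0069  0.0049]
315 242 [113  49  19] [0.61   0.1801 0.0873] [-0.0024 -0.0071  0.01  ]
315 246 [151 138 120] [0.612  0.1624 0.1239] [ 0.0109 -0.0056 -0.0284]
315 250 [198 190 169] [0.6121 0.1598 0.1256] [ 0.0103 -0.0055 -0.0315]
315 254 [195 189 170] [0.6124 0.1569 0.1284] [ 0.0102 -0.0054 -0.0355]
315 258 [196 189 169] [0.6126 0.1536 0.1322] [ 0.0106 -0.0052 -0.0405]
315 262 [195 187 167] [0.6128 0.1512 0.1341] [ 0.0103 -0.0051 -0.0436]
315 266 [197 188 169] [0.6131 0.1481 0.1382] [ 0.0109 -0.0049 -0.0487]
315 270 [195 187 166] [0.6132 0.146  0.1395] [ 0.0104 -0.0048 -0.0511]
315 274 [196 187 168] [0.6134 0.1435 0.1424] [ 0.0107 -0.0047 -0.0549]
315 278 [197 188 169] [0.6135 0.1413 0.1446] [ 0.0107 -0.0046 -0.058 ]
315 282 [188 180 161] [0.6137 0.1394 0.1461] [ 0.0104 -0.0045 -0.0604]
315 286 [42 42 41] [0.6139 0.1369 0.1499] [ 0.0113 -0.0043 -0.0649]
315 290 [40 39 36]
[... 399 characters left out ...]
 254 [195 189 167] [0.6218 0.1569 0.1289] [ 0.0104  0.0041 -0.0361]
337 258 [199 190 170] [0.6217 0.154  0.1316] [ 0.0103  0.0039 -0.04  ]
337 262 [198 191 171] [0.6217 0.1512 0.1346] [ 0.0105  0.0038 -0.0441]
337 266 [195 187 167] [0.6216 0.1485 0.1376] [ 0.0106  0.0037 -0.0481]
337 270 [197 189 170] [0.6216 0.1462 0.1397] [ 0.0105  0.0036 -0.0512]
337 274 [194 188 167] [0.6216 0.1438 0.1421] [ 0.0105  0.0035 -0.0546]
337 278 [196 188 168] [0.6215 0.1417 0.1439] [ 0.0103  0.0034 -0.0573]
337 282 [201 193 172] [0.6215 0.1394 0.1468] [ 0.0107  0.0033 -0.061 ]
337 286 [62 59 54] [0.6214 0.1368 0.1509] [ 0.0118  0.0032 -0.0658]
337 290 [36 36 31] [0.6214 0.1352 0.1518] [ 0.0113  0.0031 -0.0676]
```

The reported TCP is about 42 mm ahead of where the wrist depth shows the pads: fingertips at tool z = -28 mm instead of +14. The tab measures the same in all three cameras, so I'll trust the cameras and use the grasp point at tool z = -47 mm.

Emit:
{"name": "play_rows", "arguments": {"plan": [[[0,0,0],[0,0,0],-0.3],[[0,0,0],[0,0,0],-0.3],[[0.45,0,0],[0,0,0],-0.3],[[0,0,0.5],[0,0,0],-0.3],[[0,0,0.5],[0,0,0],-0.3],[[0,0,0.5],[0,0,0],-0.3],[[0,0,0.5],[0,0,0],-0.3],[[0,0,0.3],[0,0,0],-0.3],[[0,0,0],[0,0,0],1],[[0,0,0],[0,0,0],1],[[0,0,0],[0,0,0],1],[[0,0,0],[0,0,0],1]]}}

```text
clock: 11.02
position: [0.6151, 0.2235, 0.0637]
tool_rot: [-3.14, -0.787, 1.596]
force: [-8.2, -1.8, 3.1]
grip_width: 0.0135
finger_force: 60.1
```

Emit:
{"name": "play_rows", "arguments": {"plan": [[[-0.2,0,-0.2],[0,0,0],1],[[-0.4,0,-0.4],[0,0,0],1],[[-0.4,0,-0.4],[0,0,0],1],[[-0.4,0,-0.4],[0,0,0],1],[[-0.4,0,-0.4],[0,0,0],1],[[-0.4,0,-0.4],[0,0,0],1],[[-0.4,0,-0.4],[0,0,0],1],[[-0.4,0,-0.4],[0,0,0],1],[[-0.4,0,-0.4],[0,0,0],1],[[-0.2,0,-0.2],[0,0,0],1],[[-0.2,0,-0.2],[0,0,0],1]]}}

```text
clock: 12.4
position: [0.6184, 0.0895, 0.0638]
tool_rot: [-3.14, -0.787, 1.596]
force: [-8.6, 3.5, 4.6]
grip_width: 0.0132
finger_force: 59.6
```

Emit:
{"name": "play_rows", "arguments": {"plan": [[[-0.14,0,-0.14],[0,0,0],1],[[-0.14,0,-0.14],[0,0,0],1],[[-0.14,0,-0.14],[0,0,0],1],[[-0.1,0,-0.1],[0,0,0],1]]}}

```text
clock: 12.9
position: [0.6188, 0.0712, 0.0637]
tool_rot: [-3.14, -0.787, 1.596]
force: [-8.6, 2.3, 3.5]
grip_width: 0.0134
finger_force: 59.6
```

Emit:
{"name": "play_rows", "arguments": {"plan": [[[-0.07,0,-0.07],[0,0,0],1],[[-0.07,0,-0.07],[0,0,0],1]]}}

```text
clock: 13.15
position: [0.6189, 0.0663, 0.0637]
tool_rot: [-3.14, -0.787, 1.596]
force: [-8.6, 2.3, 3.6]
grip_width: 0.0132
finger_force: 59.7
```

157 mm so far, and no stop felt yet.

Emit:
{"name": "play_rows", "arguments": {"plan": [[[-0.06,0,-0.06],[0,0,0],1],[[-0.06,0,-0.06],[0,0,0],1]]}}

```text
clock: 13.4
position: [0.619, 0.0635, 0.0638]
tool_rot: [-3.139, -0.789, 1.597]
force: [-4.8, 19.5, -5.0]
grip_width: 0.0135
finger_force: 58.6
```

Emit:
{"name": "play_rows", "arguments": {"plan": [[[-0.06,0,-0.06],[0,0,0],1],[[-0.06,0,-0.06],[0,0,0],1]]}}

```text
clock: 13.65
position: [0.6188, 0.0635, 0.064]
tool_rot: [-3.138, -0.794, 1.599]
force: [0.3, 44.1, -15.2]
grip_width: 0.0132
finger_force: 58.7
```

The stop is felt at 160 mm. I'll relax the pull, open the jaws and back straight out.

Emit:
{"name": "play_rows", "arguments": {"plan": [[[0.1,0,0.1],[0,0,0],1],[[0,0,0],[0,0,0],-0.4],[[0,0,0],[0,0,0],-0.4],[[0,0,0],[0,0,0],-0.4],[[0,0,-0.3],[0,0,0],-0.4],[[0,0,-0.6],[0,0,0],-0.4],[[0,0,-0.8],[0,0,0],-0.4],[[0,0,-0.9],[0,0,0],-0.6],[[0,0,-0.9],[0,0,0],-1],[[0,0,-0.9],[0,0,0],-1],[[0,0,-0.9],[0,0,0],-1],[[0,0,-0.9],[0,0,0],-1],[[0,0,0],[0,-0.87,0],-1],[[0,0,0],[0,-0.87,0],-1],[[0,0,0],[0,-0.87,0],-1],[[0,0,0],[0,-0.87,0],-1],[[0,0,0],[0,-0.87,0],-1],[[0,0,0],[0,-0.87,0],-1],[[0,0,0],[0,0,0],-1]]}}

```text
clock: 16.02
position: [0.6233, -0.0458, 0.1738]
tool_rot: [3.141, -0.002, 1.601]
force: [0.5, -0.4, 0.1]
grip_width: 0.0856
finger_force: 0.0
```

Run:
```python
from h import *
np.set_printoptions(precision=4,suppress=True)
from scipy.spatial.transform import Rotation as Ro
s=bot.observe(); R=Ro.from_euler("xyz",s["tool_rot"]).as_matrix(); print(s["position"],s["tool_rot"],s["qpos"],s["clock"])
ims=[]
for c in ["top","side","wrist"]:
    f=grab_frame(c); P=cloud(f); H=hsv(f); x,y,z=P[...,0],P[...,1],P[...,2]; ok=f["depth"]>0
    m=ok&(x>.55)&(x<.68)&(y>-.02)&(y<.1)&(z>.07)&(z<.13)&(H[...,0]<22)&(H[...,1]>120); q=P[m]
    if len(q): print(c,"tab",m.sum(),np.percentile(q,[2,50,98],axis=0).tolist())
    m=ok&(abs(x-.618)<.03)&(abs(y-.12)<.03)&(z>.112)&(z<.14); q=P[m]
    if len(q): print("spindle",m.sum(),np.median(q,0),q.min(0),q.max(0), cv2.minEnclosingCircle(q[:,:2].astype(np.float32)))
    ims.append(f["pixels"])
    if c=="wrist":
        q=(P[ok]-s["position"])@R; k=(q[:,2]<.03)&(abs(q[:,1])<.065)&(abs(q[:,0])<.02)
        q=q[k]; print("fingers zmax",np.sort(q[:,2])[::-1][:len(q)//20:max(1,len(q)//200)])
top=cv2.resize(ims[0][90:210,100:340],(640,320)); save("m1.png",np.vstack([cv2.resize(ims[2],(400,250)),cv2.resize(ims[1][60:200,270:494],(400,250))])); save("t2.png",top)
```

```text
[ 0.6233 -0.0458  0.1738] [ 3.1409 -0.0021  1.6005] [-0.3497  0.6132  0.5049  1.6552 -0.3485  0.9633  0.3089] 16.025
spindle 44 [0.6162 0.1197 0.1196] [0.6077 0.1115 0.1128] [0.6284 0.1317 0.126 ] ((0.6177393198013306, 0.12164811044931412), 0.010780587792396545)
side tab 108 [[0.6129312336400652, 0.019407575729018835, 0.083342684850987], [0.61904637550404, 0.03178639169078418, 0.10930317289840173], [0.6338548791418905, 0.06794529486026545, 0.11511968949866037]]
spindle 1 [0.6243 0.1117 0.1149] [0.6243 0.1117 0.1149] [0.6243 0.1117 0.1149] ((0.6242719888687134, 0.11173378676176071), 9.999999747378752e-05)
wrist tab 1568 [[0.6124858284500024, 0.020487405289902418, 0.10852186597566997], [0.6195144483551951, 0.043317399355460785, 0.11171235471467605], [0.6262112327029308, 0.06350876201396956, 0.11340079789062459]]
fingers zmax [-0.034  -0.0384 -0.0403 -0.0422 -0.0437 -0.0452 -0.0465 -0.0478 -0.0492
 -0.0504 -0.0517]
```

View pics/m1.png

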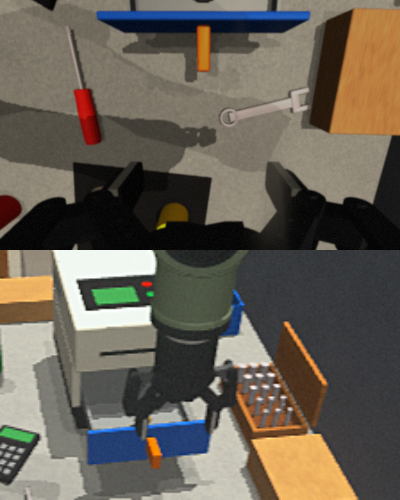

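The tab tip moved from y 0.179 to 0.020, and the spindle is seen at (0.617, 0.121). Now to the red roll, keeping the same yaw.

Emit:
{"name": "play_rows", "arguments": {"plan": [[[-0.81,-0.41,0],[0,0,0],-1],[[-0.81,-0.41,0],[0,0,0],-1],[[-0.81,-0.41,0],[0,0,0],-1],[[-0.81,-0.41,0],[0,0,0],-1],[[-0.81,-0.41,0],[0,0,0],-1],[[-0.81,-0.41,0],[0,0,0],-1],[[-0.81,-0.41,0],[0,0,0],-1],[[-0.81,-0.41,0],[0,0,0],-1],[[-0.81,-0.41,0],[0,0,0],-1],[[-0.81,-0.41,0],[0,0,0],-1],[[-0.81,-0.41,0],[0,0,0],-1],[[-0.81,-0.41,0],[0,0,0],-1],[[-0.81,-0.41,0],[0,0,0],-1],[[-0.81,-0.41,0],[0,0,0],-1],[[0,0,0.8],[0,0,0],-1],[[0,0,0.8],[0,0,0],-1],[[0,0,0],[0,0,0],-1]]}}

```text
clock: 18.3
position: [0.4856, -0.3356, 0.131]
tool_rot: [-3.14, -0.004, 1.596]
force: [-0.7, 0.3, 1.2]
grip_width: 0.0855
finger_force: 0.0
```

Run:
```python
from h import *
np.set_printoptions(precision=4,suppress=True)
from scipy.spatial.transform import Rotation as Ro
s=bot.observe(); R=Ro.from_euler("xyz",s["tool_rot"]).as_matrix(); print(s["position"],s["tool_rot"],s["clock"])
for c in ["wrist","side","top"]:
    f=grab_frame(c); P=cloud(f); H=hsv(f); x,y,z=P[...,0],P[...,1],P[...,2]; ok=f["depth"]>0
    red=(H[...,1]>120)&((H[...,0]<8)|(H[...,0]>172))
    m=ok&red&(abs(x-.4875)<.05)&(abs(y+.3335)<.05)&(z>.053)&(z<.066)
    if m.sum()>20:
        q=P[m].astype(np.float32); print(c,"red",m.sum(),cv2.minEnclosingCircle(q[:,:2]),q[:,:2].min(0),q[:,:2].max(0),np.median(q[:,2]))
    m=ok&(abs(x-.618)<.02)&(abs(y-.12)<.02)&(z>.117)&(z<.135); q=P[m].astype(np.float32)
    if len(q)>8: print(c,"spindle",len(q),cv2.minEnclosingCircle(q[:,:2]),np.median(q,0),(q.min(0)+q.max(0))/2)
    if c=="wrist":
        q=(P[ok]-s["position"])@R; k=(q[:,2]<0)&(abs(q[:,1])<.065)&(abs(q[:,0])<.02)
        q=q[k]; q=q[q[:,2]>-.055]; print("fing y",[np.median(q[a,1]) for a in (q[:,1]>0,q[:,1]<0)],q[:,2].max())
    if c=="wrist": save("w4.png",cv2.resize(f["pixels"],(480,300)))
    if c=="top": print((P[...,:2][ok&(abs(x-.61)<.06)&(abs(y-.12)<.05)&(z>.1)]).shape)
```

```text
[ 0.4856 -0.3356  0.131 ] [-3.1396 -0.004   1.596 ] 18.3Traceback (most recent call last):
  File "<stdin>", line 10, in <module>
cv2.error: OpenCV(4.12.0) /io/opencv/modules/imgproc/src/shapedescr.cpp:201: error: (-215:Assertion failed) count >= 0 && (depth == CV_32F || depth == CV_32S) in function 'minEnclosingCircle'
```

Run:
```python
from h import *
np.set_printoptions(precision=4,suppress=True)
from scipy.spatial.transform import Rotation as Ro
s=bot.observe(); R=Ro.from_euler("xyz",s["tool_rot"]).as_matrix(); print(s["position"])
mec=lambda q: cv2.minEnclosingCircle(np.ascontiguousarray(q[:,:2]).astype(np.float32))
for c in ["wrist","side","top"]:
    f=grab_frame(c); P=cloud(f); H=hsv(f); x,y,z=P[...,0],P[...,1],P[...,2]; ok=f["depth"]>0
    red=(H[...,1]>120)&((H[...,0]<8)|(H[...,0]>172))
    m=ok&red&(abs(x-.4875)<.05)&(abs(y+.3335)<.05)&(z>.053)&(z<.066)
    if m.sum()>20:
        q=P[m]; print(c,"red",m.sum(),mec(q),q.min(0),q.max(0),np.median(q[:,2]))
    m=ok&(abs(x-.618)<.02)&(abs(y-.12)<.02)&(z>.117)&(z<.135); q=P[m]
    if len(q)>8: print(c,"spindle",len(q),mec(q),np.median(q,0),(q.min(0)+q.max(0))/2)
    if c=="wrist":
        q=(P[ok]-s["position"])@R; k=(q[:,2]<0)&(abs(q[:,1])<.065)&(abs(q[:,0])<.02)
        q=q[k]; q=q[q[:,2]>-.06]; print("fing",[np.median(q[a],0) for a in (q[:,1]>0,q[:,1]<0) if a.any()])
        save("w4.png",cv2.resize(f["pixels"],(480,300)))
```

```text
[ 0.4861 -0.3359  0.132 ]
wrist red 2711 ((0.488266259431839, -0.33475932478904724), 0.026085300371050835) [ 0.4631 -0.3602  0.053 ] [ 0.5134 -0.309   0.0613] 0.05880596015169913
fing [array([ 0.0054,  0.0428, -0.0504]), array([ 0.0055, -0.0429, -0.0503])]
side red 347 ((0.48774534463882446, -0.33462756872177124), 0.02600848861038685) [ 0.4623 -0.3603  0.0531] [ 0.5127 -0.3096  0.063 ] 0.058738337853689794
top red 101 ((0.4892054796218872, -0.33123546838760376), 0.024962134659290314) [ 0.4686 -0.3481  0.0531] [ 0.5126 -0.3086  0.0634] 0.058186362534026974
top spindle 30 ((0.617358922958374, 0.12128399312496185), 0.010174475610256195) [0.6161 0.1195 0.1202] [0.6163 0.1213 0.1213]
```

View pics/w4.png

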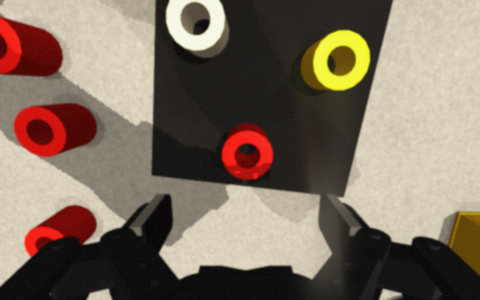

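The red roll sits at (247,152), on the mat and centred between the fingers, with clear space on both sides. The views put it at (0.488, -0.3345).

Emit:
{"name": "play_rows", "arguments": {"plan": [[[0.05,0.08,0.7],[0,0,0],-1],[[0,0,0.8],[0,0,0],-1],[[0,0,0.8],[0,0,0],-1],[[0,0,0.8],[0,0,0],-1],[[0,0,0.8],[0,0,0],-1],[[0,0,0.8],[0,0,0],-1],[[0,0,0.6],[0,0,0],-1],[[0,0,0.15],[0,0,0],-1],[[0,0,0],[0,0,0],1],[[0,0,0],[0,0,0],1],[[0,0,0],[0,0,0],1],[[0,0,0],[0,0,0],1]]}}

```text
clock: 20.0
position: [0.489, -0.334, -0.0032]
tool_rot: [3.141, -0.002, 1.596]
force: [-1.4, 1.2, 7.6]
grip_width: 0.0509
finger_force: 61.6
```

Emit:
{"name": "play_rows", "arguments": {"plan": [[[0,0,-0.3],[0,0,0],1],[[0,0,-0.7],[0,0,0],1],[[0,0,-0.8],[0,0,0],1],[[0,0,-0.8],[0,0,0],1],[[0,0,-0.8],[0,0,0],1],[[0,0,-0.8],[0,0,0],1],[[0,0,-0.8],[0,0,0],1],[[0,0,-0.8],[0,0,0],1],[[0,0,-0.8],[0,0,0],1],[[0,0,-0.2],[0,0,0],1],[[0,0,0],[0,0,0],1]]}}

```text
clock: 21.38
position: [0.4886, -0.3341, 0.1659]
tool_rot: [3.141, -0.003, 1.596]
force: [0.7, -0.1, -1.6]
grip_width: 0.0514
finger_force: 62.7
```

```bash
cat > m.py <<'E'
from h import *
import sys
np.set_printoptions(precision=4,suppress=True)
from scipy.spatial.transform import Rotation as Ro
s=bot.observe(); R=Ro.from_euler("xyz",s["tool_rot"]).as_matrix(); p=np.array(s["position"]); print(p,s["tool_rot"],s["grip_width"],s["force"],s["clock"])
mec=lambda q: cv2.minEnclosingCircle(np.ascontiguousarray(q[:,:2]).astype(np.float32))
for c in ["wrist","side","top"]:
    f=grab_frame(c); P=cloud(f); H=hsv(f); x,y,z=P[...,0],P[...,1],P[...,2]; ok=f["depth"]>0
    red=(H[...,1]>120)&((H[...,0]<8)|(H[...,0]>172))
    m=ok&red&(abs(x-p[0])<.05)&(abs(y-p[1])<.05)&(z>p[2]-.02)&(z<p[2]+.08); q=P[m]
    if len(q)>20:
        zt=np.percentile(q[:,2],97); t=q[q[:,2]>zt-.006]
        A=np.c_[t[:,:2]-t[:,:2].mean(0),np.ones(len(t))]
        print(c,"red",len(q),"z",q[:,2].min(),zt,mec(t),"tilt",np.linalg.lstsq(A,t[:,2],rcond=None)[0][:2])
    m=ok&(abs(x-.618)<.02)&(abs(y-.12)<.02)&(z>.117)&(z<.135); q=P[m]
    if len(q)>8: print(c,"spindle",len(q),mec(q),np.median(q,0))
    save(sys.argv[1]+c+".png",f["pixels"])
E
python3 m.py a
```

```text
[ 0.4886 -0.3341  0.1659] [ 3.1414 -0.003   1.5964] 0.05141362379348597 [ 0.7367 -0.089  -1.5954] 21.375
wrist red 17046 z 0.1739379142796408 0.22893542814112383 ((0.48956894874572754, -0.3361327648162842), 0.02806265465915203) tilt [ 0.     -0.0007]
side red 808 z 0.17076342191675875 0.22884958654149282 ((0.49068084359169006, -0.3381052017211914), 0.026093270629644394) tilt [0.0022 0.012 ]
top red 57 z 0.17676984632529774 0.22940234880925348 ((0.49113744497299194, -0.3114776611328125), 0.006753568071871996) tilt [-0.2134 -0.1642]
top spindle 29 ((0.6177738308906555, 0.11870080977678299), 0.01016608253121376) [0.6172 0.1198 0.1213]
```

Emit:
{"name": "play_rows", "arguments": {"plan": [[[0.4,0.1,0],[0,0,0],1],[[0.8,0.25,0],[0,0,0],1],[[0.8,0.25,0],[0,0,0],1],[[0.8,0.25,0],[0,0,0],1],[[0.8,0.25,0],[0,0,0],1],[[0.8,0.25,0],[0,0,0],1],[[0.8,0.25,0],[0,0,0],1],[[0.8,0.25,0],[0,0,0],1],[[0.8,0.25,0],[0,0,0],1],[[0.8,0.25,0],[0,0,0],1],[[0.8,0.25,0],[0,0,0],1],[[0.8,0.25,0],[0,0,0],1],[[0.8,0.25,0],[0,0,0],1],[[0.8,0.25,0],[0,0,0],1],[[0.8,0.25,0],[0,0,0],1],[[0.8,0.25,0],[0,0,0],1],[[0.8,0.25,0],[0,0,0],1],[[0.8,0.25,0],[0,0,0],1],[[0.8,0.25,0],[0,0,0],1],[[0,0,0],[0,0,0],1]]}}

```text
clock: 24.02
position: [0.5946, 0.0408, 0.1666]
tool_rot: [-3.141, -0.003, 1.599]
force: [-0.1, -0.7, -0.6]
grip_width: 0.0508
finger_force: 62.7
```

```bash
python3 m.py b
```

```text
[0.5946 0.0408 0.1666] [-3.1415 -0.0034  1.5986] 0.05083141184543597 [-0.0758 -0.7482 -0.591 ] 24.025
wrist red 17054 z 0.17584898927321457 0.2296746862037838 ((0.5933900475502014, 0.051996149122714996), 0.04891986772418022) tilt [-0.0162  0.0019]
wrist spindle 750 ((0.6172652244567871, 0.1207321509718895), 0.010223058983683586) [0.6173 0.1201 0.1208]
side red 495 z 0.17549598781671508 0.230692938804987 ((0.5949625968933105, 0.03891851007938385), 0.02738207019865513) tilt [0.0009 0.0151]
```

Run:
```python
from h import *
np.set_printoptions(precision=4,suppress=True)
p=np.array(bot.observe()["position"])
for c in ("wrist","side"):
    f=grab_frame(c); P=cloud(f); H=hsv(f); x,y,z=P[...,0],P[...,1],P[...,2]
    red=(H[...,1]>120)&((H[...,0]<8)|(H[...,0]>172))
    r=np.hypot(x-p[0],y-p[1]); m=red&(r<.034)&(abs(z-.2295)<.004); q=P[m]
    print(c,len(q),np.percentile(q,[.5,50,99.5],axis=0)-p)
    e=cv2.fitEllipse(cv2.convexHull(q[:,:2].astype(np.float32))); print(np.array(e[0])-p[:2],e[1])
```

```text
wrist 10179 [[-0.0255 -0.0194  0.0588]
 [-0.0004  0.0044  0.062 ]
 [ 0.0254  0.0242  0.0635]]
[-0.     0.001] (0.04683811590075493, 0.05601940304040909)
side 161 [[-0.0226 -0.0276  0.0588]
 [ 0.0033 -0.0053  0.0622]
 [ 0.0269  0.024   0.0651]]
[ 0.002  -0.0016] (0.04918041080236435, 0.05389582738280296)
```

View pics/bwrist.png

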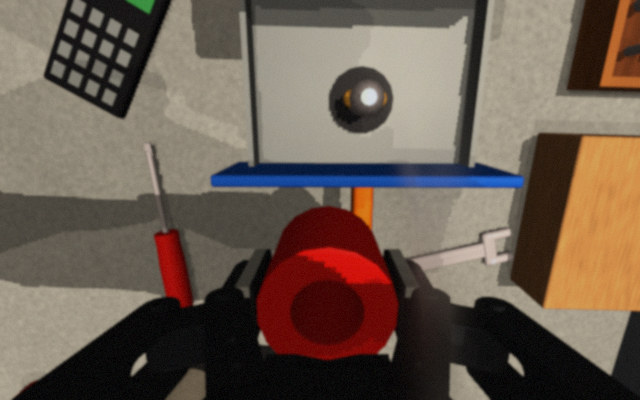

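The picture shows the roll held upright in the jaws (328,280) and the spindle tip at (370,97) in the open tray, catches at left and right. The roll axis is about 1.5 mm behind the TCP in y.

Emit:
{"name": "play_rows", "arguments": {"plan": [[[0.65,0.2,0],[0,0,0],1],[[0.65,0.2,0],[0,0,0],1],[[0.65,0.2,0],[0,0,0],1],[[0.65,0.2,0],[0,0,0],1],[[0.63,0.2,0],[0,0,0],1],[[0,0,0.6],[0,0,0],1],[[0,0,0.6],[0,0,0],1],[[0,0,0.4],[0,0,0],1],[[0,0,0],[0,0,0],1]]}}

```text
clock: 25.4
position: [0.6166, 0.1194, 0.1261]
tool_rot: [-3.14, -0.002, 1.595]
force: [1.0, 0.2, -0.5]
grip_width: 0.0509
finger_force: 62.7
```

Emit:
{"name": "play_rows", "arguments": {"plan": [[[0.11,0.03,0],[0,0,0],1],[[0,0,0],[0,0,0],1]]}}

```text
clock: 25.65
position: [0.6181, 0.1231, 0.1276]
tool_rot: [3.141, -0.003, 1.597]
force: [0.7, 0.1, -1.2]
grip_width: 0.0511
finger_force: 62.7
```

Run:
```python
from h import *
np.set_printoptions(precision=4,suppress=True)
p=np.array(bot.observe()["position"]); print(p)
f=grab_frame("wrist"); P=cloud(f); H=hsv(f); x,y,z=P[...,0],P[...,1],P[...,2]
red=(H[...,1]>120)&((H[...,0]<8)|(H[...,0]>172))
r=np.hypot(x-p[0],y-p[1]); m=red&(r<.034)&(abs(z-p[2]-.0625)<.004); q=P[m]
print(len(q),np.percentile(q,[.5,50,99.5],axis=0))
b=m*0; k=(r<.011)&(z<p[2]+.05); print("in bore",P[k].shape, np.unique(H[k][:,0]//10,return_counts=True), P[k][:,2].min() if k.any() else 0)
k2=k&(H[...,1]<100)&(f["pixels"].mean(-1)>60); print(k2.sum(),P[k2].mean(0) if k2.any() else 0)
m=red&(r<.04)&(z<p[2]+.02); print("bottom z",np.percentile(P[m][:,2],1) if m.any() else 0)
```

```text
[0.6181 0.1231 0.1276]
10188 [[0.5925 0.1039 0.1862]
 [0.6176 0.1275 0.1896]
 [0.6435 0.1473 0.1911]]
in bore (85, 3) (array([ 0,  1,  2,  3,  6,  8,  9, 10, 12, 13, 14, 15, 16, 17],
      dtype=uint8), array([30,  5,  1,  3,  2,  2,  3,  3,  1,  4,  2,  5,  4, 20])) 0.07323140051789005
0 0
bottom z 0.07433693738970248
```

Emit:
{"name": "play_rows", "arguments": {"plan": [[[-0.02,-0.02,0.25],[0,0,0],1],[[0,0,0.25],[0,0,0],1],[[0,0,0.2],[0,0,0],1],[[0,0,0.2],[0,0,0],1]]}}

```text
clock: 26.2
position: [0.6173, 0.1223, 0.1041]
tool_rot: [-3.141, -0.003, 1.596]
force: [0.3, -0.6, -1.3]
grip_width: 0.0507
finger_force: 62.7
```

No contact force with the underside 11 mm below the spindle top, so the roll is on the spindle. Next I press it down.

Emit:
{"name": "play_rows", "arguments": {"plan": [[[0,0,0.2],[0,0,0],1],[[0,0,0.16],[0,0,0],1],[[0,0,0.16],[0,0,0],1]]}}

```text
clock: 26.58
position: [0.6179, 0.1221, 0.0921]
tool_rot: [3.14, -0.003, 1.596]
force: [-0.0, -1.9, 1.6]
grip_width: 0.0514
finger_force: 62.9
```

Emit:
{"name": "play_rows", "arguments": {"plan": [[[0,0,0.16],[0,0,0],1],[[0,0,0.16],[0,0,0],1],[[0,0,0.16],[0,0,0],1]]}}

```text
clock: 26.95
position: [0.6178, 0.1221, 0.08]
tool_rot: [3.14, -0.003, 1.596]
force: [0.4, -1.7, 3.8]
grip_width: 0.0511
finger_force: 63.2
```

Emit:
{"name": "play_rows", "arguments": {"plan": [[[0,0,0.16],[0,0,0],1],[[0,0,0.16],[0,0,0],1],[[0,0,0.12],[0,0,0],1]]}}

```text
clock: 27.32
position: [0.6178, 0.1222, 0.0689]
tool_rot: [3.141, -0.003, 1.596]
force: [0.3, -1.7, 4.6]
grip_width: 0.0513
finger_force: 63.3
```

Emit:
{"name": "play_rows", "arguments": {"plan": [[[0,0,0.1],[0,0,0],1],[[0,0,0.08],[0,0,0],1]]}}

```text
clock: 27.58
position: [0.618, 0.1222, 0.0673]
tool_rot: [3.14, -0.004, 1.596]
force: [-27.9, -3.5, 79.8]
grip_width: 0.0515
finger_force: 69.7
```

Stiff contact at the predicted seat height. I'll unload, release gently, then rise.

Emit:
{"name": "play_rows", "arguments": {"plan": [[[0,0,-0.1],[0,0,0],1],[[0,0,0],[0,0,0],1]]}}

```text
clock: 27.82
position: [0.6177, 0.1221, 0.0677]
tool_rot: [3.141, -0.003, 1.596]
force: [-6.9, -2.1, 20.6]
grip_width: 0.0512
finger_force: 65.4
```

Emit:
{"name": "play_rows", "arguments": {"plan": [[[0,0,0],[0,0,0],-0.6],[[0,0,0],[0,0,0],-0.6],[[0,0,0],[0,0,0],-0.7],[[0,0,0],[0,0,0],-0.7],[[0,0,-0.4],[0,0,0],-0.7],[[0,0,-0.8],[0,0,0],-0.7],[[0,0,-0.8],[0,0,0],-0.7],[[0,0,-0.8],[0,0,0],-0.7],[[0,0,-0.8],[0,0,0],-0.7],[[0,0,-0.8],[0,0,0],-1],[[-0.8,0,-0.8],[0,0,0],-1],[[-0.8,0,0],[0,0,0],-1],[[-0.8,0,0],[0,0,0],-1],[[-0.8,0,0],[0,0,0],-1],[[0,0,0],[0,0,0],-1]]}}

```text
clock: 29.7
position: [0.6192, 0.0396, 0.1961]
tool_rot: [-3.141, -0.002, 1.593]
force: [0.6, 0.4, -0.7]
grip_width: 0.0851
finger_force: 0.0
```

Run:
```python
from h import *
np.set_printoptions(precision=4,suppress=True)
s=bot.observe(); print(s["position"],s["force"],s["clock"])
for c in ("wrist","side","top"):
    f=grab_frame(c); P=cloud(f); H=hsv(f); x,y,z=P[...,0],P[...,1],P[...,2]
    red=(H[...,1]>120)&((H[...,0]<8)|(H[...,0]>172))
    m=red&(np.hypot(x-.617,y-.121)<.036)&(z>.07)&(z<.2); q=P[m]
    if len(q)>20:
        zt=np.percentile(q[:,2],90); t=q[abs(q[:,2]-zt)<.005]; A=np.c_[t[:,:2]-t[:,:2].mean(0),np.ones(len(t))]
        print(c,len(q),"z top",np.median(t[:,2]),"ext",np.percentile(t,[1,99],axis=0),"tilt",np.linalg.lstsq(A,t[:,2],rcond=None)[0][:2])
    m=(abs(x-.62)<.02)&(y>-.02)&(y<.1)&(z>.07)&(z<.13)&(H[...,0]>8)&(H[...,0]<22)&(H[...,1]>120); 
    if m.sum()>10: print("tab",np.percentile(P[m],[2,98],axis=0))
    for n,(a,b) in dict(yel=(.571,-.2425),wh=(.4385,-.2108)).items():
        k=(np.hypot(x-a,y-b)<.045)&(z>.05)&(z<.066); q=P[k]
        if len(q)>50: print(n,(q.min(0)+q.max(0))[:2]/2)
    if c=="wrist": save("fin.png",f["pixels"])
```

```text
[0.6192 0.0396 0.1961] [ 0.5683  0.4178 -0.6656] 29.7
wrist 4023 z top 0.13051056309240835 ext [[0.5945 0.0967 0.1283]
 [0.6425 0.1451 0.1325]] tilt [-0.0282 -0.0056]
tab [[0.6132 0.0215 0.1097]
 [0.6261 0.0614 0.1131]]
side 254 z top 0.13071459076391784 ext [[0.5958 0.0948 0.1273]
 [0.6428 0.1454 0.1343]] tilt [-0.0246  0.0019]
tab [[0.613  0.018  0.0846]
 [0.6272 0.0632 0.1144]]
yel [ 0.5707 -0.243 ]
wh [ 0.4399 -0.2118]
yel [ 0.5706 -0.2414]
wh [ 0.4383 -0.2111]
```

View pics/fin.png

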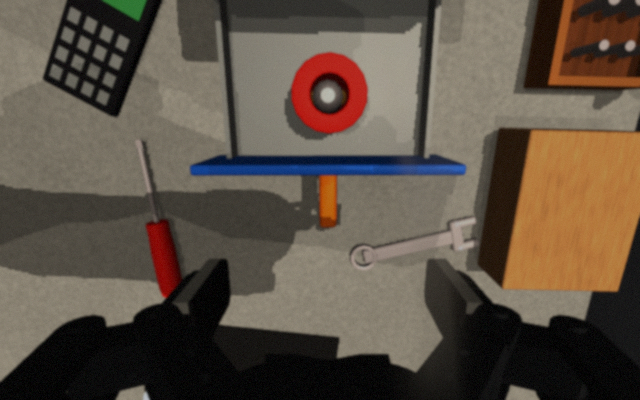

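The roll is on the spindle at (329,93) and the tray is still out. Its top is at 0.1305 against 0.130 expected, but both views show about 1.5° of tilt along x. I'll press its rim evenly with half-closed fingers to level it.

Emit:
{"name": "play_rows", "arguments": {"plan": [[[0.8,0,0],[0,0,0],0.25],[[0.8,0,0],[0,0,0],0.25],[[0.8,0,0],[0,0,0],0.25],[[0.8,0,0],[0,0,0],0.25],[[0.05,0,0.5],[0,0,0],0.25],[[0,0,0.8],[0,0,0],0.25],[[0,0,0.8],[0,0,0],0.25],[[0,0,0.8],[0,0,0],0.25],[[0,0,0.4],[0,0,0],0.25],[[0,0,0],[0,0,0],0.25]]}}

```text
clock: 31.1
position: [0.6171, 0.1233, 0.1135]
tool_rot: [-3.141, -0.003, 1.596]
force: [0.1, -0.3, 0.6]
grip_width: 0.0323
finger_force: 0.0
```

Emit:
{"name": "play_rows", "arguments": {"plan": [[[-0.09,0.03,0.15],[0,0,0],0.25],[[0,0,0.1],[0,0,0],0.25],[[0,0,0.08],[0,0,0],0.25]]}}

```text
clock: 31.48
position: [0.6183, 0.1211, 0.1071]
tool_rot: [3.141, -0.003, 1.596]
force: [-14.0, -3.0, 39.9]
grip_width: 0.0322
finger_force: 20.1
```

Emit:
{"name": "play_rows", "arguments": {"plan": [[[0,0,0.06],[0,0,0],0.25],[[0,0,0.06],[0,0,0],0.25]]}}

```text
clock: 31.72
position: [0.6186, 0.1212, 0.1068]
tool_rot: [3.14, -0.005, 1.596]
force: [-29.3, -2.6, 80.8]
grip_width: 0.0318
finger_force: 39.7
```

Emit:
{"name": "play_rows", "arguments": {"plan": [[[0,0,-0.3],[0,0,0],0.25],[[0,0,-0.7],[0,0,0],0.25],[[0,0,-0.8],[0,0,0],0.25],[[0,0,-0.8],[0,0,0],0.25],[[-0.8,0,-0.8],[0,0,0],0.25],[[-0.8,0,-0.5],[0,0,0],-0.5],[[-0.8,0,0],[0,0,0],-1],[[-0.8,0,0],[0,0,0],-1],[[-0.8,0,0],[0,0,0],-1],[[0,0,0],[0,0,0],-1]]}}

```text
clock: 32.98
position: [0.6204, 0.0188, 0.1997]
tool_rot: [-3.141, -0.002, 1.594]
force: [-0.6, -0.1, -0.9]
grip_width: 0.0856
finger_force: 0.0
```

Run:
```python
from h import *
np.set_printoptions(precision=4,suppress=True)
s=bot.observe(); print(s["position"],s["force"],s["clock"])
def pl(t):
    A=np.c_[t[:,:2]-t[:,:2].mean(0),np.ones(len(t))]; 
    for _ in range(3):
        k=np.linalg.lstsq(A,t[:,2],rcond=None)[0]; r=abs(t[:,2]-A@k); g=r<2.5*r.std(); A,t=A[g],t[g]
    return k
for c in ("wrist","side","top"):
    f=grab_frame(c); P=cloud(f); H=hsv(f); x,y,z=P[...,0],P[...,1],P[...,2]
    red=(H[...,1]>120)&((H[...,0]<8)|(H[...,0]>172))
    m=red&(np.hypot(x-.6185,y-.121)<.0235)&(abs(z-.1305)<.006)
    if m.sum()>20: print(c,m.sum(),"roll",pl(P[m]))
    # reference planes: hood top (level), tray floor
    m=(abs(x-.61)<.08)&(y>.2)&(y<.46)&(abs(z-.235)<.006)
    if m.sum()>50: print("  housing top",m.sum(),pl(P[m]))
    m=(abs(x-.618)<.07)&(y>.08)&(y<.16)&(z>.055)&(z<.072)
    if m.sum()>50: print("  tray floor",m.sum(),pl(P[m]))
    m=(abs(x-.62)<.02)&(y>-.02)&(y<.1)&(z>.07)&(z<.13)&(H[...,0]>8)&(H[...,0]<22)&(H[...,1]>120)
    if m.sum()>10: print("  tab tip y",np.percentile(P[m][:,1],2))
```

```text
[0.6204 0.0188 0.1997] [-0.5974 -0.0857 -0.8836] 32.975
wrist 3087 roll [-0.0125 -0.0019  0.1302]
  tray floor 11012 [-0.0001 -0.      0.0709]
  tab tip y 0.02195099548288655
side 110 roll [-0.0148  0.0283  0.1308]
  housing top 1619 [ 0.0033 -0.0042  0.2366]
  tab tip y 0.019628982889457296
  housing top 6299 [ 0.0017 -0.0053  0.2352]
```

```bash
python3 -c "
from h import *
print(bot.job_done())"
```

```text
the job is handed in; nothing more can be done
None
```

I handed the job in at about 33 s: the tray is out at its stop (160 mm), and the red roll is on the spindle and pressed home, top at 130 mm as expected, with about 0.7° of measured tilt left; the gripper is open and clear, the yellow and white rolls are where they were, and pressing briefly reached about 80 N at the wrist through the roll and fingers, under the 120 N limit.

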